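Stand the fallen glaze flask back in its lane

ROBOT

A 6-joint arm with a two-finger parallel gripper is mounted at the origin on the work surface. World frame = base frame: x ahead of the robot, y to its left, z up, the work surface at z = 0. Lengths are in m, angles in rad, forces in N, time in s.
With the tool pointing down it reaches from about 0.35 to 0.975 m from the base axis. Payload 4.9 kg.
Tool frame: the origin (TCP) lies on the centre line of the jaws, within the pads' length; the fingertips stand 14 mm ahead of it and the grasp point (between the pads) lies 5 mm behind it; x points along the fingers, z is the direction in which the jaws open and shut, and the axes are right-handed (so a half turn about x gives the same grasp; the last joint's range is limited). The gripper opens to 85 mm and grips with 20 to 120 N. Pads are 22 mm wide; open, the fingers measure 114 mm over their backs; the gripper's body (76 mm by 85 mm) begins 54 mm behind the grasp point. The pads swing forward as they close: fully open they stand 13 mm farther back than shut.
Start: joints at [1.207, 0.053, 1.613, -0, 1.476, -0.119], TCP at [0.151, 0.606, 0.245] pointing down, gripper open.
Joint ranges: [-3.01, 3.01], [-1.01, 2.22], [0.06, 2.58], [-1.02, 4.17], [0.09, 2.62], [-3.14, 3.14]. Speed limits (rad/s): [2.57, 2.57, 3.14, 3.14, 3.14, 3.14].

INTERFACE

Orientations are given as a rotation vector (axis times angle).
In Python, from station import ctrl gives the robot as it stands.
- The arm moves only by the tool move_arm, never from a script. Its argument "increments" is a list that holds one entry, the list of rows, each a list of 4 numbers: the shift along the tool's x, y, z in units of 25 cm (1.0 is 25 cm), then the turn about the tool's x in units of 90 degrees (1.0 is 90 degrees). A call has 1 to 20 rows; each row shifts and turns the commanded pose from where the row before left it, along the tool's axes as they then stand; what a row does not reach is not made up. A row lasts 1/12 s, in which the tool goes at most 41.7 mm and 7.16 degrees, less where a joint would pass 70% of its speed; a pose out of reach is approached as far as the arm can. A call with a number of a shift or a turn outside -1 to 1 is refused whole. A call with a gripper value outside its range is refused whole. "gripper" is the closure, from 0 (fully open) to 1 (shut), set as the call begins (left out, the last holds). The fingers move at their own pace and stop on an object; "squeeze" is the grip in N (left out, the last holds). Time passes only in rows, so rows that do not move let the fingers close. It gives the time, the measured TCP pose, the force and the opening at its end, in the units of the state.
- ctrl.get_obs(): the state, without advancing time (a new reading comes with each control period).
- ctrl.get_image(name): name is "side" or "top" or "wrist"; returns a dict with "pixels" (420x560x3 uint8, red, green, blue), "depth" (420x560 float32, m along the optical axis (not along the pixel's ray), 0 where there is no reading), "K" (3x3 intrinsics, pixels), "k1" (the pictures are not rectified: a ray, as slopes to the right and down, at radius r is drawn at 1 + k1 r^2 times it, then the intrinsics apply), "extrinsics" (4x4, takes a point from camera to world coordinates); the wrist camera has in their place "tool_from_camera" (4x4, takes a point from camera to tool coordinates, whose origin is the TCP and whose axes are the tool frame's). Camera axes: x right, y up, looking along -z (the intrinsics and any distortion apply to the point x, -y, -z); pixel columns grow to the right and rows downward; lengths in m; the calibration is good to about 2 mm. A picture is of the moment at which its call begins: read the wrist's pose just before it.
- ctrl.finish_job(): hands the job in, once; it reports no verdict.
Trained networks look in the newest picture that a camera, given by its name, has taken for a name from the list of things; names that differ only in an ending like _2 or _b are one class to them, and where a whole thing is asked for, a point or a joint stands for the part that bears it (a point fixed in the world has none). Each returns a list of dicts, best first, with "score" (0 to 1); they miss things now and then, are a little off and sometimes report something else, mostly with a low value. They report only what shows in the picture. A call takes as long as a camera call. They do not tell look-alikes from the thing itself.
- ctrl.trace(camera, target): "region" (420x560 bool, what is visible of it) and "pixel" ([row, column] in pixels, amid what is visible of it).
The state is a dict: "t": time; "q": joint angles; "dq": joint speeds; "effort": joint torques, N m; "tool_pos": TCP position; "tool_rot": TCP orientation; "contact_force": force on the tool from outside, world axes, zero at the start; "wrist_torque": the same for the moment, N m; "opening": finger opening in m.
Only numpy, scipy, OpenCV 4.12 (cv2) and the standard library are available. Lean on these libraries where they do the work, as an engineer would, in place of code of your own. Each camera call takes 0.05 s, during which the arm holds its last target. There are 200 camera calls.

TASK

A glaze flask has tipped over and lies on the bench beside the wooden lane. First stand it upright on the bare bench on its foot and let go of it; then take it again by its cap from above and set it down, without dropping it, upright on the floor of the lane in its empty place, centred on the dried ring mark, and let go. Leave the three containers in the lane and the loose bowl where they stand.

Things in the scene. Friction and masses are not known exactly. Their poses are not given: they have to be found in the camera images.
- flask: the fallen flask, white plastic, closed, 0.2 to 0.4 kg: square body 54 x 54 mm, 120 mm tall, short shoulder, round black cap 40 mm wide from 126 to 155 mm above the foot. Centre of mass 70 mm above the foot. Origin: centre of the foot; z runs from foot to cap, x and y square to the sides. At first it lies on a flat side, origin 27 mm above the bench, cap pointing away from the robot, up to 1 rad aside.
- lane: fixed wooden lane: plank 350 x 98 mm, floor 15 mm above the bench; low rails along it and end stops, tops 30 mm above the bench. Channel 74 mm wide: a flask turned square to it has 10 mm to spare each side. Origin: centre of its underside, at bench height; x along the lane, z up. Four places 85 mm apart along its middle, three taken by containers in any order.
- ring_mark: flat dried brown glaze ring, 56 mm in diameter, less than 1 mm thick, on the lane's floor at the empty place. Origin: its centre, on the lane floor, 15 mm above the bench. Only a mark, nothing to feel.
- square_bottle: neighbour standing in the lane: a flask of the same shape and size as the fallen one (54 x 54 x 155 mm). Origin: centre of the foot, z up.
- round_jar: neighbour standing in the lane: round brown glass jar with a white lid, 58 mm in diameter, 125 mm tall. Origin: centre of the foot, z up.
- tin: neighbour standing in the lane: round plain metal tin, 56 mm in diameter, 110 mm tall. Origin: centre of the foot, z up.
- bowl: bystander: small loose unglazed clay bowl, 116 mm across the rim and 50 mm high, on the bench to the left of the lane. Origin: centre of its foot, z up.
Mind the look-alikes: they are no part of the job. Leave any purple or red look-alike of the square_bottle alone.

How it is judged:
On the way, in this order (a step that is already met when the one before it is completed fails the run):
1. the flask stands upright on its foot on the bare bench, let go (angle between flask's own z axis and vertical below 0.12 rad and height (world z) of flask below 0.009 m and contact force between the fingers and flask below 0.05 N and linear speed of flask below 0.03 m/s), for 0.2 s.
2. the flask is held by its cap and lifted clear of the bench (contact force between the fingers and flask above 0.5 N and height (world z) of flask above 0.025 m and z of the grasp point in the frame of flask above 0.118 m), for 0.1 s.
At the end, for the whole second after the job is handed in: the flask stands released and still on the lane's floor, within 0.1 rad of upright, its foot centre within 18 mm of the ring mark's centre; the three neighbours and the bowl stand upright (0.1 rad) within 25 mm of where they were (angle between each of flask, square_bottle, round_jar, tin, bowl's own z axis and vertical below 0.1 rad and horizontal distance between flask and ring_mark below 0.018 m and height (world z) of flask between 0.01 and 0.02 m and contact force between the fingers and flask below 0.05 N and linear speed of flask below 0.02 m/s and angular speed of flask below 0.2 rad/s and distance of each of square_bottle, round_jar, tin, bowl from where it was at the start of the episode below 0.025 m); the robot touches nothing.
It fails at once if a neighbour or the bowl is knocked over (0.4 rad) or pushed more than 30 mm (angle between any of square_bottle, round_jar, tin, bowl's own z axis and vertical above 0.4 rad or distance of any of square_bottle, round_jar, tin, bowl from where it was at the start of the episode above 0.03 m).
It fails at once if the flask is let go in the air (foot more than 60 mm above the bench and no finger touching it) (height (world z) of flask above 0.06 m and contact force between the fingers and flask below 0.005 N).
It also fails if it takes over 61 s, if anything falls off the work surface, if the arm or the gripper's body presses on something with over 40 N, if the wrist force passes 120 N, or if a joint passes its speed limit or range.

## Working session

There is one attempt and no reset: what is moved stays moved. The work goes in short steps, Python scripts to look and compute and a tool call to move; the robot and the scene stay as the last step left them, time stands still between calls to the robot, and variables do not carry over. Pictures are saved under pics/ and viewed, about 8 in all and at most 12, crops included, and the job is handed in when it is done.

Besides the shell and the picture viewer there is one more tool, called as name(argument=value, ...) on one line, values as JSON. move_arm: Moves the arm, as the interface text tells. Shifts and turns lie within -1 to 1; 1 stands for 25 cm of shift or 90 degrees of turn. Its arguments: {"type":"object","properties":{"increments":{"type":"array","items":{"type":"array","items":{"type":"array","items":{"type":"number","minimum":-1,"maximum":1}}}},"gripper":{"type":"number"},"squeeze":{"type":"number"}},"required":["increments"]}

```bash
ls; mkdir -p pics; cat > h.py <<'E'
import numpy as np, cv2
from scipy.spatial.transform import Rotation as R
from station import ctrl
def cam2world(im, obs=None):
    if 'extrinsics' in im: return np.array(im['extrinsics'])
    T=np.eye(4);T[:3,:3]=R.from_rotvec(obs['tool_rot']).as_matrix();T[:3,3]=obs['tool_pos']
    return T@np.array(im['tool_from_camera'])
def points(im, mask, T):
    v,u=np.nonzero(mask&(im['depth']>0)); d=im['depth'][v,u]
    K=np.array(im['K']); k=im['k1']
    s=cv2.undistortPoints(np.stack([u,v],1).astype(float)[:,None],K,np.array([k,0,0,0,0.]))[:,0]
    P=np.c_[s[:,0]*d,-s[:,1]*d,-d]
    return P@T[:3,:3].T+T[:3,3]
def save(im,n): cv2.imwrite(f'pics/{n}.png',im['pixels'][...,::-1])
E
python3 - <<'E'
from h import *
o=ctrl.get_obs(); print(o)
out=[]
for c in ['top','side']:
    im=ctrl.get_image(c); T=cam2world(im); out.append(im['pixels'])
    print(c,T.round(3).tolist(),im['k1'],np.array(im['K']).round(1).tolist())
    for n in ['flask','lane','ring_mark','square_bottle','round_jar','tin','bowl']:
        for r in ctrl.trace(c,n)[:3]:
            P=points(im,r['region'],T)
            print(c,n,round(r['score'],2),np.round(r['pixel']),len(P), np.median(P,0).round(3) if len(P) else '', P.min(0).round(3) if len(P) else '',P.max(0).round(3) if len(P) else '')
    save(im,c+'0')
E
```

```text
pics
{'t': 0.0, 'q': array([ 1.20697626e+00,  5.33710225e-02,  1.61425612e+00, -2.81454181e-05,
        1.47598558e+00, -1.18993237e-01]), 'dq': array([ 0.00079373, -0.00111847, -0.00017092,  0.00228735,  0.00091401,
       -0.00128106]), 'effort': array([-1.75155146e-03, -3.93661094e+01, -3.70183611e+01, -1.90007281e-04,
        6.93278213e-03,  2.87763434e-06]), 'tool_pos': array([0.15128917, 0.60581958, 0.24407683]), 'tool_rot': array([-1.0281271 ,  1.31687866,  1.02634214]), 'contact_force': array([ 0.55208398, -0.45009823, -0.68449045]), 'wrist_torque': array([-0.03571657,  0.02756541,  0.00202229]), 'opening': 0.08530550132449026}
top [[-0.028, 0.994, -0.102, 0.459], [-1.0, -0.027, 0.008, 0.114], [0.005, 0.102, 0.995, 1.199], [0.0, 0.0, 0.0, 1.0]] -0.2146279081383117 [[533.9, 0.0, 273.6], [0.0, 533.9, 215.3], [0.0, 0.0, 1.0]]
top flask 0.79 [241. 432.] 1795 [ 0.509 -0.236  0.052] [ 0.438 -0.294 -0.004] [ 0.595 -0.191  0.06 ]
top lane 0.92 [248. 226.] 4274 [0.513 0.209 0.019] [ 0.349  0.15  -0.002] [0.709 0.284 0.143]
top ring_mark 0.68 [300. 223.] 476 [0.4   0.229 0.016] [0.373
[... 1488 characters left out ...]
.057]
side square_bottle 0.98 [215. 164.] 2165 [0.767 0.24  0.092] [ 0.748  0.12  -0.004] [0.906 0.259 0.156]
side square_bottle 0.77 [221. 230.] 2218 [0.64  0.221 0.108] [ 0.621  0.089 -0.001] [0.722 0.231 0.171]
side square_bottle 0.74 [165. 232.] 1033 [0.703 0.092 0.119] [ 0.676 -0.066 -0.003] [0.819 0.116 0.156]
side round_jar 0.62 [241. 271.] 1766 [0.559 0.234 0.104] [ 0.536  0.08  -0.003] [0.617 0.252 0.142]
side tin 0.78 [260. 312.] 1636 [0.479 0.24  0.1  ] [ 0.455  0.085 -0.004] [0.51  0.251 0.127]
side tin 0.39 [287. 298.] 4945 [0.473 0.245 0.016] [ 0.349  0.14  -0.003] [0.705 0.284 0.055]
side bowl 0.95 [348. 287.] 3723 [0.47  0.377 0.022] [ 0.41   0.303 -0.003] [0.534 0.446 0.053]
```

View pics/top0.png

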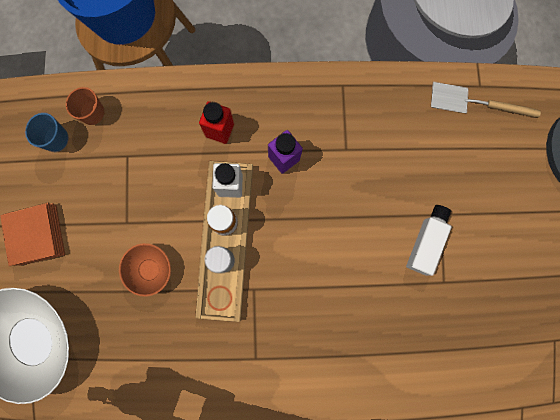

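View pics/side0.png

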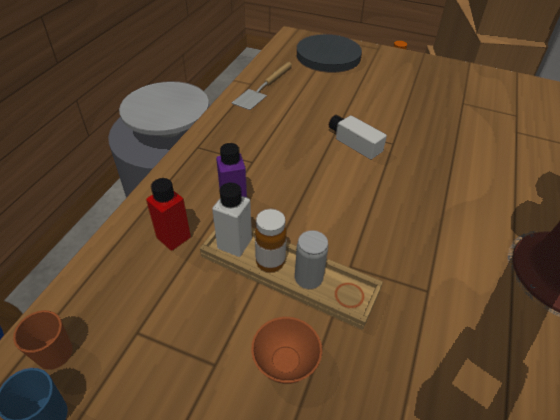

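The lying white flask is at top (240,430) / side (135,357). The other candidates are the white square bottle in the lane at top (178,226), the purple one at (150,285) and the red one at (122,216). By the description (lying, white, black cap, outside the lane) I choose the one at (240,430). The ring is at top (298,220), in the lane place nearest the robot.

```bash
python3 - <<'E'
from h import *
def rect(P):
    r=cv2.minAreaRect((P[:,:2]*1000).astype(np.float32)); return r, cv2.boxPoints(r).round(0).tolist()
for c in ['top','side']:
    im=ctrl.get_image(c);T=cam2world(im)
    reg=ctrl.trace(c,'flask')[0]['region']
    P=points(im,reg,T); body=P[(P[:,2]>.049)&(P[:,0]<.62)]
    print(c,'body top z',np.median(body[:,2]),rect(body))
    bright=im['pixels'].max(2)<60
    near=cv2.dilate(reg.astype(np.uint8),np.ones((9,9)))>0
    C=points(im,near&bright,T);C=C[(C[:,2]>.02)]
    if len(C): print('cap',len(C),np.median(C,0).round(3),C.min(0).round(3),C.max(0).round(3))
    reg=ctrl.trace(c,'lane')[0]['region'];P=points(im,reg,T);P=P[(P[:,2]>.024)&(P[:,2]<.034)]
    print('lane rails',rect(P))
    if c=='top':
        crop=im['pixels'][185:295,380:500]; cv2.imwrite('pics/crop.png',cv2.resize(crop,None,fx=5,fy=5)[...,::-1])
E
```

```text
top body top z 0.05366710857298318 (((513.9978637695312, -244.5245361328125), (55.58529281616211, 151.4499053955078), 65.05256652832031), [[434.0, -238.0], [571.0, -302.0], [594.0, -251.0], [457.0, -187.0]])
cap 217 [ 0.574 -0.268  0.044] [ 0.552 -0.294  0.026] [ 0.593 -0.248  0.052]
lane rails (((527.3240356445312, 217.07241821289062), (98.93130493164062, 350.82159423828125), 83.92460632324219), [[348.0, 186.0], [697.0, 149.0], [707.0, 248.0], [358.0, 285.0]])
side body top z 0.053235883186452115 (((501.5715637207031, -238.72036743164062), (57.29253005981445, 121.40706634521484), 66.49551391601562), [[434.0, -241.0], [546.0, -289.0], [569.0, -237.0], [457.0, -188.0]])
cap 116 [ 0.577 -0.261  0.041] [ 0.56  -0.283  0.021] [ 0.592 -0.241  0.048]
lane rails (((527.5850830078125, 217.79608154296875), (99.86780548095703, 349.6720886230469), 84.50249481201172), [[349.0, 185.0], [697.0, 151.0], [706.0, 251.0], [358.0, 284.0]])
```

View pics/crop.png

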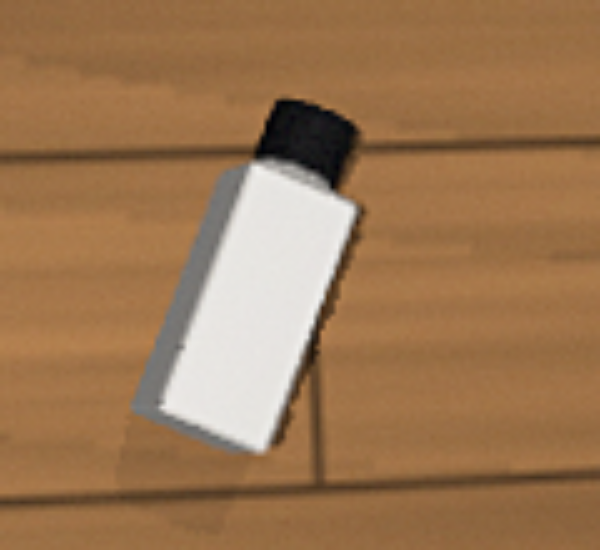

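```bash
cat >> h.py <<'E'
def go(p, zang, z_sym=True):
    """shift (units of 25cm, tool axes now), turn (units of 90deg), shift in tool axes after the turn; zang = world yaw (deg) wanted of jaw axis"""
    o=ctrl.get_obs();M=R.from_rotvec(o['tool_rot']).as_matrix()
    z=M[:,2];a=np.degrees(np.arctan2(z[1],z[0]));d=(zang-a+180)%360-180
    if z_sym: d=(d+90)%180-90
    turn=-d/90 # tool x points down
    M2=M@R.from_rotvec([turn*np.pi/2,0,0]).as_matrix()
    e=np.array(p)-o['tool_pos']
    print('t',round(o['t'],2),'pos',o['tool_pos'].round(4),'jaw',round(a,1),'q6',o['q'][5].round(2),'x',M[:,0].round(2),'open',round(o['opening'],4),'F',o['contact_force'].round(1))
    print(' turn',turn.round(4),'shift before turn',(M.T@e/.25).round(4),'after turn',(M2.T@e/.25).round(4))
E
python3 - <<'E'
from h import *
go([.5777,-.273,.245],65.8)
E
```

```text
t 1.1 pos [0.1514 0.6064 0.2453] jaw 76.0 q6 -0.12 x [ 0.  0. -1.] open 0.085 F [ 0.8  0.5 -0.1]
 turn 0.1131 shift before turn [ 1.2000e-03 -2.5066e+00 -2.9994e+00] after turn [ 1.2000e-03 -2.9971e+00 -2.5094e+00]
```

move_arm(increments=[[[0,0,0,0.0565],[0,0,0,0.0565],[0,-0.12,-0.1,0],[0,-0.12,-0.1,0],[0,-0.12,-0.1,0],[0,-0.12,-0.1,0],[0,-0.12,-0.1,0],[0,-0.12,-0.1,0],[0,-0.12,-0.1,0],[0,-0.12,-0.1,0],[0,-0.12,-0.1,0],[0,-0.12,-0.1,0],[0,-0.12,-0.1,0],[0,-0.12,-0.1,0],[0,-0.12,-0.1,0],[0,-0.12,-0.1,0],[0,-0.12,-0.1,0],[0,-0.12,-0.1,0]]])

```text
t: 2.6
tool_pos: [0.4258, 0.0428, 0.2457]
tool_rot: [-0.893, 1.379, 0.892]
contact_force: [1.1, 1.1, 0.8]
opening: 0.0855
```

```bash
python3 -c "
from h import *
go([.5777,-.273,.15],65.8)"
```

```text
t 2.6 pos [0.4258 0.0428 0.2457] jaw 65.8 q6 -1.22 x [ 0.  0. -1.] open 0.0855 F [1.1 1.1 0.8]
 turn -0.0002 shift before turn [ 0.3837 -1.0716 -0.9029] after turn [ 0.3837 -1.0713 -0.9033]
```

move_arm(increments=[[[0.04,-0.119,-0.1,0],[0.04,-0.119,-0.1,0],[0.04,-0.119,-0.1,0],[0.04,-0.119,-0.1,0],[0.04,-0.119,-0.1,0],[0.04,-0.119,-0.1,0],[0.04,-0.119,-0.1,0],[0.04,-0.119,-0.1,0],[0.04,-0.119,-0.1,0],[0,0,0,0]]])

```text
t: 3.43
tool_pos: [0.5776, -0.2752, 0.1511]
tool_rot: [-0.888, 1.384, 0.892]
contact_force: [-0.6, 0.2, -0.2]
opening: 0.0855
```

```bash
python3 - <<'E'
from h import *
o=ctrl.get_obs();im=ctrl.get_image('wrist');T=cam2world(im,o);save(im,'w1')
full=np.ones(im['depth'].shape,bool)
for r in ctrl.trace('wrist','flask')[:2]:
    P=points(im,r['region'],T);print(r['score'],len(P),np.median(P,0).round(3),P.min(0).round(3),P.max(0).round(3))
dark=im['pixels'].max(2)<60
C=points(im,dark,T);C=C[(C[:,2]>.03)&(C[:,2]<.06)];print('dark',len(C),C.mean(0) if len(C) else '')
A=points(im,full,T);B=A[(A[:,2]>.03)&(A[:,2]<.06)&(np.hypot(A[:,0]-.52,A[:,1]+.24)<.13)]
ax=np.array([.912,-.410]);n=np.array([.410,.912]);f=np.array([.4455,-.2135])
s=(B[:,:2]-f)@ax;w=(B[:,:2]-f)@n
for lo in np.arange(-.02,.18,.01):
    m=(s>lo)&(s<lo+.01)
    if m.sum()>20: print(round(lo+.005,3),m.sum(),np.percentile(w[m],[2,50,98]).round(4),B[m,2].max().round(3))
print('s max',np.percentile(s,99.5))
go([.5777,-.273,.022],65.8)
E
```

```text
0.67 16468 [ 0.502 -0.243  0.054] [ 0.433 -0.295 -0.   ] [ 0.592 -0.194  0.057]
dark 347 [ 0.57868624 -0.2803911   0.04220795]
0.005 1018 [-0.0278 -0.0026  0.0231] 0.056
0.015 1463 [-0.0281 -0.0027  0.0233] 0.056
0.025 1416 [-0.0283 -0.0027  0.0229] 0.056
0.035 1343 [-0.028  -0.0028  0.0231] 0.056
0.045 1332 [-0.0283 -0.0028  0.0227] 0.056
0.055 1296 [-0.0281 -0.0022  0.0235] 0.056
0.065 1205 [-0.028  -0.0023  0.0232] 0.056
0.075 1224 [-0.0281 -0.003   0.0235] 0.056
0.085 1153 [-0.0278 -0.0024  0.0231] 0.057
0.095 1119 [-0.0281 -0.0017  0.0233] 0.056
0.105 1074 [-0.0278 -0.0025  0.023 ] 0.056
0.115 1014 [-0.0281 -0.0021  0.0229] 0.056
0.125 503 [-0.0208 -0.0026  0.0152] 0.051
0.135 616 [-0.0207 -0.0026  0.0154] 0.048
0.145 604 [-0.0207 -0.0023  0.0156] 0.048
0.155 306 [-0.0202 -0.0027  0.0156] 0.048
s max 0.15377751093269693
t 3.53 pos [ 0.577  -0.2712  0.1537] jaw 65.7 q6 -1.7 x [-0.  0. -1.] open 0.0852 F [-0.5  1.   0.5]
 turn -0.0012 shift before turn [ 0.5266 -0.0068 -0.0056] after turn [ 0.5266 -0.0068 -0.0056]
```

View pics/w1.png

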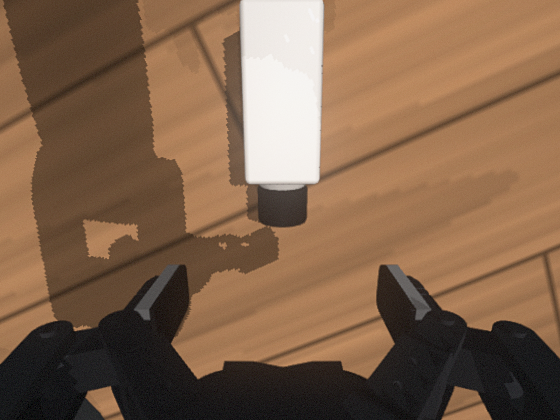

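The wrist view shows the cap at (205,282), centred between the fingers (cols 173 and 390), and the flask's axis is straight up the image. Descend to the cap and close softly.

move_arm(increments=[[[0.08,0,0,0],[0.08,0,0,0],[0.08,0,0,0],[0.08,0,0,0],[0.08,0,0,0],[0.08,0,0,0],[0.04,0,0,0],[0,0,0,0],[0,0,0,0]]], gripper=0, squeeze=20)

```text
t: 4.28
tool_pos: [0.5774, -0.2696, 0.0259]
tool_rot: [-0.893, 1.379, 0.893]
contact_force: [0.5, 0.5, 0.1]
opening: 0.0854
```

move_arm(increments=[[[0,0,0,0],[0,0,0,0],[0,0,0,0],[0,0,0,0],[0,0,0,0],[0,0,0,0],[0,0,0,0],[0,0,0,0],[0,0,0,0],[0,0,0,0],[0,0,0,0],[0,0,0,0]]], gripper=1, squeeze=20)

```text
t: 5.28
tool_pos: [0.5781, -0.2711, 0.0269]
tool_rot: [-0.895, 1.379, 0.891]
contact_force: [-2.4, -0.1, 6.3]
opening: 0.0394
```

```bash
python3 - <<'E'
from h import *
ax=np.array([.912,-.410])
ps=[]
go([.5777,-.273,.022],65.8)
# arc: tool horizontal distance u along axis & height h, relative to start; s0 = grasp along flask, c = height of grasp above the bench
s0,c=.1445,.027
for n in [20]:
    th=np.radians(np.linspace(0,90,n+1))
    u=s0*np.cos(th)-c*np.sin(th);h=s0*np.sin(th)+c*np.cos(th)
    print(np.c_[np.degrees(th[1:]),np.diff(u)/.25,np.diff(h)/.25].round(3).tolist(), u[-1]-u[0],h[-1]-h[0])
M=R.from_rotvec(ctrl.get_obs()['tool_rot']).as_matrix();print('y axis',M[:,1].round(3))
E
```

```text
t 5.28 pos [ 0.5781 -0.2711  0.0269] jaw 65.8 q6 -1.7 x [ 0. -0. -1.] open 0.0394 F [-2.4 -0.1  6.3]
 turn 0.0001 shift before turn [ 0.0195 -0.0015 -0.0077] after turn [ 0.0195 -0.0015 -0.0077]
[[4.5, -0.01, 0.045], [9.0, -0.014, 0.044], [13.5, -0.017, 0.043], [18.0, -0.02, 0.041], [22.5, -0.024, 0.04], [27.0, -0.027, 0.038], [31.5, -0.03, 0.035], [36.0, -0.032, 0.033], [40.5, -0.035, 0.03], [45.0, -0.037, 0.028], [49.5, -0.039, 0.025], [54.0, -0.041, 0.021], [58.5, -0.042, 0.018], [63.0, -0.044, 0.015], [67.5, -0.045, 0.011], [72.0, -0.046, 0.008], [76.5, -0.046, 0.004], [81.0, -0.046, 0.001], [85.5, -0.046, -0.003], [90.0, -0.046, -0.007]] -0.17149999999999999 0.1175
y axis [-0.912  0.41  -0.002]
```

move_arm(increments=[[[-0.045,0.01,0,0],[-0.044,0.014,0,0],[-0.043,0.017,0,0],[-0.041,0.02,0,0],[-0.04,0.024,0,0],[-0.038,0.027,0,0],[-0.035,0.03,0,0],[-0.033,0.032,0,0],[-0.03,0.035,0,0],[-0.028,0.037,0,0]]])

```text
t: 6.12
tool_pos: [0.5205, -0.2445, 0.1205]
tool_rot: [-0.893, 1.379, 0.892]
contact_force: [0.0, -0.6, -3.2]
opening: 0.0391
```

```bash
python3 - <<'E'
from h import *
im=ctrl.get_image('side');T=cam2world(im);save(im,'s1')
cv2.imwrite('pics/s1.png',cv2.resize(im['pixels'][40:220,230:470],None,fx=3,fy=3)[...,::-1])
go([.5777,-.273,.022],65.8)
E
```

```text
t 6.17 pos [ 0.52   -0.2441  0.1216] jaw 65.8 q6 -1.72 x [ 0. -0. -1.] open 0.0393 F [ 1.  -0.  -2.8]
 turn 0.0001 shift before turn [ 0.3987 -0.2578 -0.0108] after turn [ 0.3987 -0.2578 -0.0107]
```

View pics/s1.png

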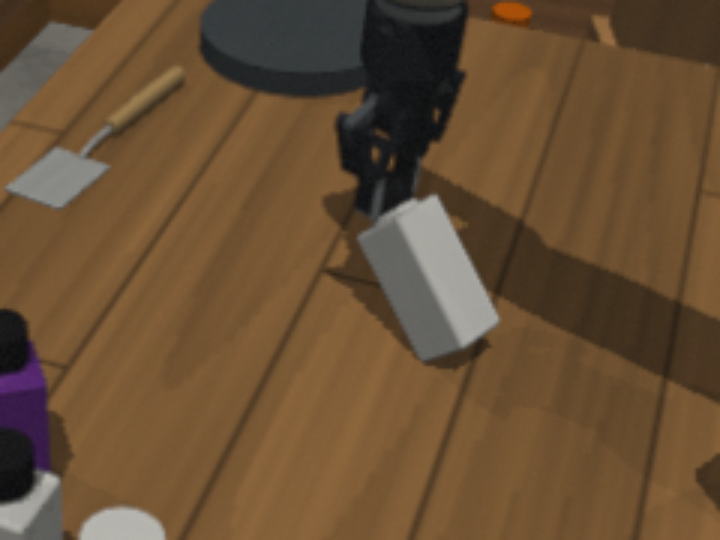

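The flask pivots as planned: it is tilted about 45°, with its foot edge on or just above the bench at (460,350) in the crop. I continue the arc.

move_arm(increments=[[[-0.025,0.039,0,0],[-0.021,0.041,0,0],[-0.018,0.042,0,0],[-0.015,0.044,0,0],[-0.011,0.045,0,0],[-0.008,0.046,0,0],[-0.004,0.046,0,0],[-0.001,0.046,0,0],[0.003,0.046,0,0],[0.007,0.046,0,0],[0,0,0,0],[0,0,0,0]]])

```text
t: 7.17
tool_pos: [0.4204, -0.1996, 0.1427]
tool_rot: [-0.893, 1.379, 0.892]
contact_force: [0.3, 0.7, -3.1]
opening: 0.0394
```

```bash
cat > up.py <<'E'
from h import *
import sys
im=ctrl.get_image('side');T=cam2world(im)
r=ctrl.trace('side','flask')
for q in r[:2]:
    P=points(im,q['region'],T);m=P[:,2]>-.01;P=P[m];print(round(q['score'],2),np.median(P,0).round(3),P.min(0).round(3),P.max(0).round(3))
    for lo in np.arange(0,.16,.02):
        s=P[(P[:,2]>=lo)&(P[:,2]<lo+.02)]
        if len(s)>15: print('  z',round(lo+.01,2),len(s),np.median(s[:,:2],0).round(4))
cv2.imwrite(f'pics/{sys.argv[1]}.png',cv2.resize(im['pixels'][40:220,230:470],None,fx=3,fy=3)[...,::-1])
go([.421,-.2025,.142],65.8)
E
python3 up.py s2
```

```text
0.94 [ 0.378 -0.162  0.092] [ 0.319 -0.21   0.019] [ 0.435 -0.131  0.161]
  z 0.03 76 [ 0.3686 -0.1457]
  z 0.05 246 [ 0.3523 -0.1471]
  z 0.07 324 [ 0.3567 -0.1535]
  z 0.09 333 [ 0.3717 -0.1611]
  z 0.11 333 [ 0.3833 -0.1668]
  z 0.13 303 [ 0.3947 -0.1755]
  z 0.15 70 [ 0.4105 -0.1887]
t 7.27 pos [ 0.4212 -0.2     0.1432] jaw 65.8 q6 -1.75 x [ 0. -0. -1.] open 0.0391 F [ 0.4 -0.3 -3.5]
 turn -0.0 shift before turn [ 0.0046 -0.0033 -0.0093] after turn [ 0.0046 -0.0033 -0.0093]
```

View pics/s2.png

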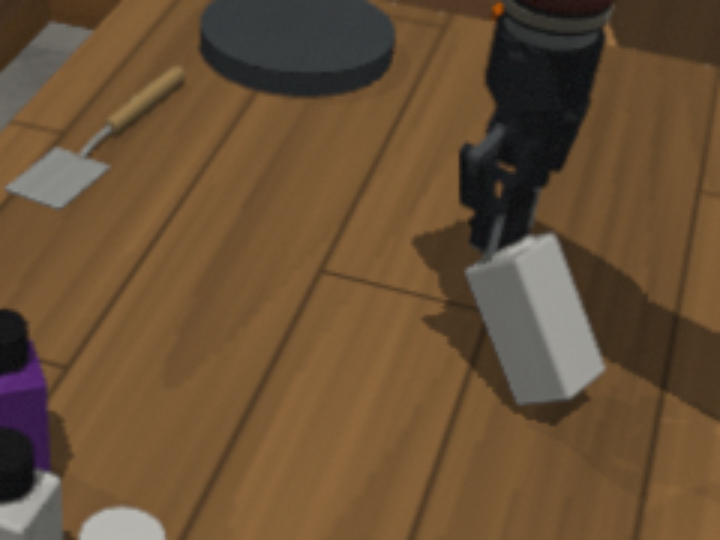

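The flask is held but still tilted about 35° (foot at (560,390) in the crop, roughly 2 cm up), because pad friction stops it swinging. A quick jerk up and toward the robot should swing it on by inertia.

move_arm(increments=[[[-0.08,0.145,0,0],[-0.06,0.145,0,0],[0,0,0,0],[0,0,0,0],[0,0,0,0]]])

```text
t: 7.68
tool_pos: [0.3551, -0.1705, 0.1784]
tool_rot: [-0.894, 1.379, 0.891]
contact_force: [0.7, -0.0, -3.4]
opening: 0.0392
```

```bash
python3 up.py s3
```

```text
0.84 [ 0.341 -0.144  0.112] [ 0.297 -0.44  -0.005] [ 0.389 -0.122  0.192]
  z 0.05 161 [ 0.3362 -0.1362]
  z 0.07 246 [ 0.3301 -0.138 ]
  z 0.09 255 [ 0.3348 -0.1407]
  z 0.11 261 [ 0.3393 -0.1432]
  z 0.13 275 [ 0.3452 -0.1458]
  z 0.15 343 [ 0.3451 -0.1499]
t 7.78 pos [ 0.3549 -0.1703  0.1773] jaw 65.8 q6 -1.79 x [-0.  0. -1.] open 0.0396 F [ 0.5  0.3 -4.6]
 turn 0.0001 shift before turn [ 0.141  -0.2941 -0.0094] after turn [ 0.141  -0.2941 -0.0094]
```

Tilt is down to about 16°. I'll back out, lower until the foot edge touches, then drag it upright about that edge.

move_arm(increments=[[[0,-0.01,0,0],[0.005,-0.02,0,0],[0.01,-0.03,0,0],[0.015,-0.03,0,0],[0.015,-0.03,0,0],[0.015,-0.03,0,0],[0.015,-0.03,0,0],[0.015,-0.03,0,0],[0.015,-0.02,0,0],[0.015,-0.01,0,0],[0.01,0,0,0],[0.01,0,0,0],[0,0,0,0],[0,0,0,0]]])

```text
t: 8.95
tool_pos: [0.412, -0.1961, 0.1468]
tool_rot: [-0.897, 1.376, 0.887]
contact_force: [0.9, 1.3, 8.6]
opening: 0.039
```

```bash
python3 up.py s4
```

```text
0.71 [0.401 0.232 0.015] [0.374 0.204 0.009] [0.428 0.268 0.03 ]
  z 0.01 574 [0.4013 0.2317]
0.64 [ 0.395 -0.168  0.08 ] [ 0.35  -0.411 -0.003] [ 0.444 -0.146  0.16 ]
  z 0.01 85 [ 0.3957 -0.1603]
  z 0.03 230 [ 0.3799 -0.1612]
  z 0.05 238 [ 0.3846 -0.1637]
  z 0.07 241 [ 0.3899 -0.167 ]
  z 0.09 253 [ 0.3965 -0.1687]
  z 0.11 270 [ 0.4042 -0.1723]
  z 0.13 211 [ 0.3993 -0.1791]
  z 0.15 59 [ 0.4035 -0.1874]
t 9.05 pos [ 0.4119 -0.1961  0.1468] jaw 65.8 q6 -1.76 x [ 0.01 -0.   -1.  ] open 0.0393 F [ 0.3  1.1 10.7]
 turn 0.0 shift before turn [ 0.0196 -0.0434 -0.0085] after turn [ 0.0196 -0.0434 -0.0085]
```

move_arm(increments=[[[0,0.01,0,0],[0,0.015,0,0],[0,0.02,0,0],[0,0.02,0,0],[0,0.02,0,0],[0,0.02,0,0],[0,0.02,0,0],[0,0.015,0,0],[0,0.01,0,0],[0,0.01,0,0],[0,0,0,0],[0,0,0,0]]])

```text
t: 10.05
tool_pos: [0.373, -0.1785, 0.1435]
tool_rot: [-0.893, 1.38, 0.892]
contact_force: [-0.3, 0.1, 6.2]
opening: 0.0393
```

```bash
python3 up.py s5
```

```text
0.62 [ 0.378 -0.16   0.075] [ 0.342 -0.391 -0.004] [ 0.422 -0.143  0.157]
  z 0.01 167 [ 0.3803 -0.1581]
  z 0.03 184 [ 0.3798 -0.1566]
  z 0.05 206 [ 0.3783 -0.1572]
  z 0.07 213 [ 0.38   -0.1582]
  z 0.09 211 [ 0.3791 -0.1573]
  z 0.11 271 [ 0.38 -0.16]
  z 0.13 140 [ 0.3706 -0.1682]
  z 0.15 45 [ 0.3667 -0.1726]
t 10.15 pos [ 0.3731 -0.1785  0.1435] jaw 65.8 q6 -1.78 x [ 0. -0. -1.] open 0.0393 F [-0.1  0.2  7.2]
 turn -0.0 shift before turn [ 0.0062 -0.2142 -0.0089] after turn [ 0.0062 -0.2142 -0.0089]
```

View pics/s5.png

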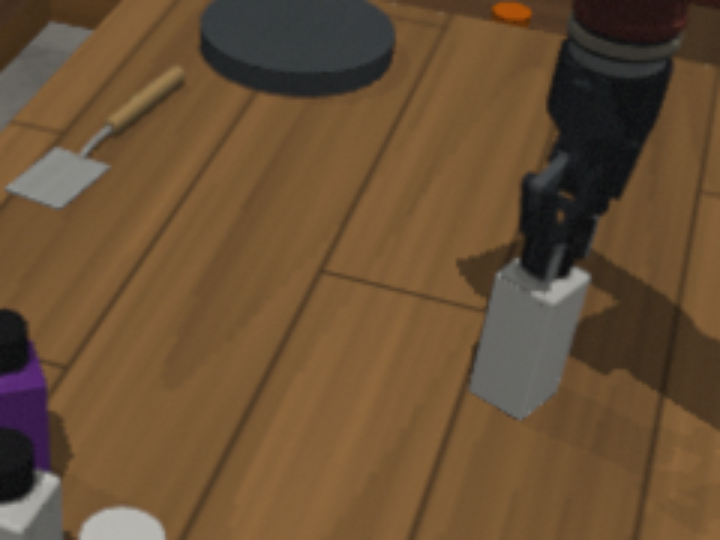

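The flask now stands upright on its foot (crop (525,400), faces vertical to within about 1°). Release and wait.

move_arm(increments=[[[0,0,0,0],[0,0,0,0],[0,0,0,0],[0,0,0,0],[0,0,0,0],[0,0,0,0],[0,0,0,0],[0,0,0,0],[0,0,0,0],[0,0,0,0],[0,0,0,0],[0,0,0,0]]], gripper=0)

```text
t: 11.15
tool_pos: [0.3728, -0.1783, 0.1428]
tool_rot: [-0.893, 1.38, 0.893]
contact_force: [-0.7, 0.1, -0.8]
opening: 0.0851
```

```bash
python3 up.py s6; python3 - <<'E'
from h import *
im=ctrl.get_image('top');T=cam2world(im)
for q in ctrl.trace('top','flask')[:2]:
    P=points(im,q['region'],T);P=P[P[:,2]>.005];print(q['score'],np.median(P,0).round(3),P.min(0).round(3),P.max(0).round(3))
E
```

```text
0.72 [ 0.375 -0.159  0.078] [ 0.34  -0.38  -0.004] [ 0.413 -0.129  0.173]
  z 0.01 164 [ 0.3795 -0.1573]
  z 0.03 187 [ 0.3787 -0.1571]
  z 0.05 206 [ 0.3783 -0.1577]
  z 0.07 209 [ 0.3775 -0.1584]
  z 0.09 206 [ 0.3783 -0.1569]
  z 0.11 275 [ 0.3758 -0.1589]
  z 0.13 114 [ 0.3701 -0.1636]
  z 0.15 118 [ 0.3714 -0.1683]
0.23 [0.473 0.245 0.016] [ 0.349  0.152 -0.004] [0.72  0.283 0.034]
  z 0.01 2878 [0.4796 0.2332]
  z 0.03 2120 [0.4663 0.2531]
t 11.25 pos [ 0.3728 -0.1783  0.1428] jaw 65.8 q6 -1.78 x [ 0. -0. -1.] open 0.0854 F [-0.1  0.1  0.4]
 turn 0.0 shift before turn [ 0.0033 -0.2154 -0.0092] after turn [ 0.0033 -0.2154 -0.0092]
0.87 [ 0.397 -0.163  0.117] [ 0.347 -0.198  0.006] [ 0.413 -0.124  0.265]
```

move_arm(increments=[[[0.01,0,0,0],[0,0,0,0],[0,0,0,0],[0,0,0,0],[0,0,0,0],[0,0,0,0],[0,0,0,0],[0,0,0,0],[0,0,0,0],[0,0,0,0],[0,0,0,0],[0,0,0,0]]], gripper=1, squeeze=40)

```text
t: 12.35
tool_pos: [0.3729, -0.1784, 0.1405]
tool_rot: [-0.893, 1.38, 0.892]
contact_force: [1.2, 0.3, 0.2]
opening: 0.0388
```

move_arm(increments=[[[-0.01,0,0,0],[-0.03,0,0,0],[-0.05,0,0,0],[-0.05,0,0,0],[-0.05,0,0,0],[-0.05,0,0,0],[-0.03,0,0,0],[-0.01,0,0,0],[0,0,0,0],[0,0,0,0]]])

```text
t: 13.18
tool_pos: [0.3726, -0.1782, 0.2099]
tool_rot: [-0.892, 1.38, 0.893]
contact_force: [0.7, 0.1, -3.9]
opening: 0.0386
```

```bash
cat > held.py <<'E'
from h import *
import sys
# faces of the held flask in the tool's horizontal frame (y: tool y, z: jaw axis), heights
for c in sys.argv[1:]:
    o=ctrl.get_obs();im=ctrl.get_image(c);T=cam2world(im,o)
    M=R.from_rotvec(o['tool_rot']).as_matrix()
    for q in ctrl.trace(c,'flask')[:1]:
        reg=cv2.erode(q['region'].astype(np.uint8),np.ones((5,5)))>0
        P=points(im,reg,T);L=(P-o['tool_pos'])@M*1000
        b=L[(L[:,0]>35)&(L[:,0]<125)&(np.abs(L[:,1])<60)&(np.abs(L[:,2])<60)]
        print(c,round(q['score'],2),len(b),'lowest z',P[:,2].min().round(3))
        if len(b)<50: continue
        r=cv2.minAreaRect(b[:,1:].astype(np.float32));print(' rect y,z',np.round(r[0],1),np.round(r[1],1),round(r[2],1))
        for k,nm in ((1,'y'),(2,'z')):
            hi=np.histogram(b[:,k],bins=np.arange(-40,41,2));print(nm,dict(zip(hi[1][:-1].astype(int).tolist(),hi[0].tolist())))
        lab=np.argmin(np.c_[abs(b[:,1]-np.percentile(b[:,1],[2,98])[0]),abs(b[:,1]-np.percentile(b[:,1],98)),abs(b[:,2]-np.percentile(b[:,2],2)),abs(b[:,2]-np.percentile(b[:,2],98))],1)
        for i in range(4):
            s=b[lab==i]
            if len(s)<60: continue
            m=np.median(s,0);n=np.linalg.svd(s-s.mean(0),full_matrices=False)[2][2]
            print('  face',['-y','+y','-z','+z'][i],len(s),m.round(1),'normal(x,y,z)',n.round(3))
E
python3 held.py side wrist; python3 - <<'E'
from h import *
c=np.array([.4006,.2300])
go([*c,.212],84.2)
E
```

```text
side 0.59 853 lowest z 0.079
 rect y,z [ 5.7 20.8] [30.6 61.2] 52.1
y {-40: 0, -38: 0, -36: 0, -34: 0, -32: 0, -30: 0, -28: 3, -26: 21, -24: 30, -22: 27, -20: 28, -18: 26, -16: 30, -14: 23, -12: 30, -10: 25, -8: 29, -6: 27, -4: 28, -2: 28, 0: 27, 2: 32, 4: 27, 6: 24, 8: 35, 10: 23, 12: 26, 14: 31, 16: 34, 18: 79, 20: 155, 22: 5, 24: 0, 26: 0, 28: 0, 30: 0, 32: 0, 34: 0, 36: 0, 38: 0}
z {-40: 0, -38: 0, -36: 0, -34: 0, -32: 0, -30: 0, -28: 0, -26: 0, -24: 0, -22: 0, -20: 0, -18: 0, -16: 0, -14: 0, -12: 1, -10: 3, -8: 10, -6: 14, -4: 7, -2: 15, 0: 10, 2: 9, 4: 12, 6: 13, 8: 10, 10: 11, 12: 15, 14: 7, 16: 16, 18: 8, 20: 16, 22: 36, 24: 152, 26: 317, 28: 156, 30: 13, 32: 2, 34: 0, 36: 0, 38: 0}
  face -y 61 [ 72.3 -23.4  26.3] normal(x,y,z) [-0.008  0.512  0.859]
  face +y 226 [75.8 20.5 13.8] normal(x,y,z) [0.   1.   0.03]
  face +z 551 [78.9 -1.3 27.2] normal(x,y,z) [-0.002  0.003 -1.   ]
t 13.38 pos [ 0.3724 -0.178   0.2094] jaw 65.8 q6 -1.78 x [-0.  0. -1.] open 0.0389 F [ 0.  -0.2 -4. ]
 turn -0.2044 shift before turn [-0.009   0.5662  1.5349] after turn [-0.009   0.0529  1.6352]
```

Held upright: faces are at tool y = +20.5 mm and z = +27.2 mm, so the flask centre is about 6 mm off along −y and square to the jaws. Turn square to the lane and carry it over.

move_arm(increments=[[[0,0,0,-0.068],[0,0,0,-0.068],[0,0,0,-0.068],[0,0.0045,0.03,0],[0,0.0045,0.06,0],[0,0.0045,0.09,0],[0,0.0045,0.12,0],[0,0.0045,0.12,0],[0,0.0045,0.12,0],[0,0.0045,0.12,0],[0,0.0045,0.12,0],[0,0.0045,0.12,0],[0,0.0045,0.12,0],[0,0.0045,0.12,0],[0,0.0045,0.12,0],[0,0.0045,0.12,0],[0,0.0045,0.12,0],[0,0.0045,0.07,0],[0,0.0045,0.04,0],[0,0.0045,0.025,0]]])

```text
t: 15.05
tool_pos: [0.3947, 0.2314, 0.2099]
tool_rot: [-1.134, 1.257, 1.134]
contact_force: [0.3, -0.4, -4.0]
opening: 0.0389
```

move_arm(increments=[[[0,0,0,0],[0,0,0,0],[0,0,0,0]]])

```text
t: 15.3
tool_pos: [0.3954, 0.2294, 0.2102]
tool_rot: [-1.133, 1.257, 1.132]
contact_force: [-1.2, -0.2, -4.7]
opening: 0.0389
```

```bash
cat > place.py <<'E'
from h import *
import sys
ring=np.array([.4006,.2300]);ax=np.array([.9949,-.1011]);n=np.array([.1011,.9949])
im=ctrl.get_image('side');T=cam2world(im);best=None
for q in ctrl.trace('side','flask')[:3]:
    P=points(im,cv2.erode(q['region'].astype(np.uint8),np.ones((3,3)))>0,T)
    print(round(q['score'],2),q['pixel'],np.median(P,0).round(3),P[:,2].min().round(3))
P=points(im,np.ones(im['depth'].shape,bool),T)
a=(P[:,:2]-ring)@ax*1000;b=(P[:,:2]-ring)@n*1000
z0,z1=map(float,sys.argv[2:4])
m=(abs(a)<42)&(abs(b)<60)&(P[:,2]>z0)&(P[:,2]<z1);a=a[m];b=b[m];z=P[m,2]
print(m.sum())
print('b max face',np.percentile(b,[50,90]),'a range',np.percentile(a,[1,5,50,95,99]).round(1))
f=b>np.percentile(b,90)-6
print('b-face: median b',np.median(b[f]).round(1),'a ext',np.percentile(a[f],[1,99]).round(1),'slope db/da',np.polyfit(a[f],b[f],1)[0].round(3),'db/dz',np.polyfit(z[f]*1000,b[f],1)[0].round(3))
g=~f&(a<0)
if g.sum()>20: print('a-face: median a',np.median(a[g]).round(1),'da/db',np.polyfit(b[g],a[g],1)[0].round(3),'da/dz',np.polyfit(z[g]*1000,a[g],1)[0].round(3),g.sum())
save(im,sys.argv[1]);cv2.imwrite(f'pics/{sys.argv[1]}.png',cv2.resize(im['pixels'][130:370,190:470],None,fx=2.5,fy=2.5)[...,::-1])
go([*ring,.155],84.2)
E
python3 place.py p1 .09 .18
```

```text
0.78 [259.6, 351.1] [0.401 0.256 0.151] 0.075
1205
b max face [26.7306057  28.08140011] a range [-25.5 -25.3  -2.8  23.6  26.5]
b-face: median b 26.9 a ext [-24.8  26.5] slope db/da -0.019 db/dz -0.004
a-face: median a -25.3 da/db 0.007 da/dz 0.001 115
t 15.4 pos [0.3955 0.2294 0.2103] jaw 84.1 q6 -1.1 x [ 0. -0. -1.] open 0.0386 F [ 0.1  0.7 -3.7]
 turn -0.0016 shift before turn [ 0.2212 -0.0201  0.0046] after turn [ 0.2212 -0.0201  0.0045]
```

View pics/p1.png

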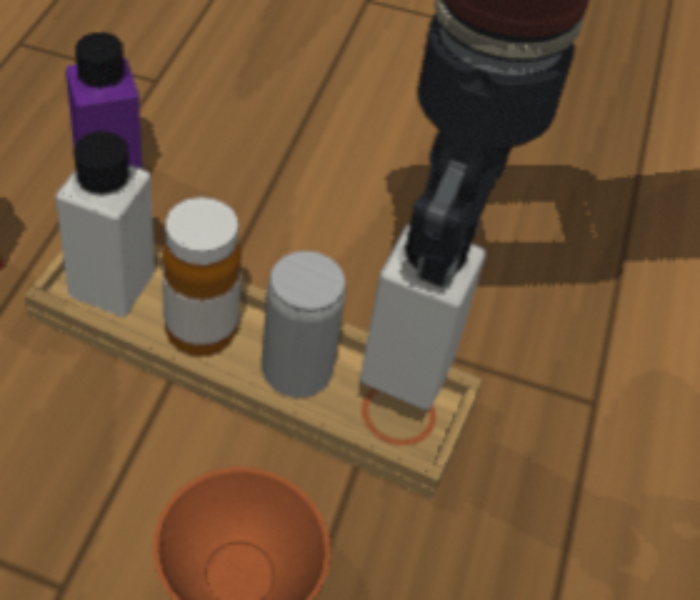

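Held over the ring mark (crop (398,415)), the flask is centred to within 2 mm and square to the lane. Lower it.

move_arm(increments=[[[0.01,0,0,0],[0.02,0,0,0],[0.03,0,0,0],[0.03,0,0,0],[0.03,0,0,0],[0.03,0,0,0],[0.025,0,0,0],[0.015,0,0,0],[0.01,0,0,0],[0,0,0,0],[0,0,0,0]]])

```text
t: 16.32
tool_pos: [0.3955, 0.2303, 0.1604]
tool_rot: [-1.134, 1.255, 1.134]
contact_force: [0.0, 0.2, -2.8]
opening: 0.0387
```

move_arm(increments=[[[0.004,0,0,0],[0.004,0,0,0],[0.004,0,0,0],[0.004,0,0,0],[0,0,0,0],[0,0,0,0]]])

```text
t: 16.82
tool_pos: [0.3953, 0.2302, 0.1562]
tool_rot: [-1.134, 1.256, 1.134]
contact_force: [1.3, -0.7, -4.2]
opening: 0.0387
```

Force is still the flask's weight, so not down yet; small steps.

move_arm(increments=[[[0.003,0,0,0],[0.003,0,0,0],[0,0,0,0],[0,0,0,0],[0,0,0,0]]])

```text
t: 17.23
tool_pos: [0.3957, 0.2304, 0.1555]
tool_rot: [-1.134, 1.255, 1.133]
contact_force: [-0.1, -0.4, 0.4]
opening: 0.0387
```

```bash
python3 place.py p2 .04 .13
```

```text
0.77 [279.8, 347.1] [0.401 0.257 0.099] 0.015
1029
b max face [27.74896031 29.11585429] a range [-25.4 -25.2  -2.4  23.7  26.4]
b-face: median b 27.9 a ext [-24.6  26.3] slope db/da -0.003 db/dz 0.005
a-face: median a -25.2 da/db 0.009 da/dz -0.003 103
t 17.33 pos [0.3957 0.2304 0.1554] jaw 84.2 q6 -1.1 x [ 0.  0. -1.] open 0.039 F [-1.3 -1.1  1.2]
 turn -0.0004 shift before turn [ 0.0018 -0.0197  0.0006] after turn [ 0.0018 -0.0197  0.0006]
```

Foot is on the floor (weight off the wrist), centred to within 2 mm. Release, then rise straight up.

move_arm(increments=[[[0,0,0,0],[0,0,0,0],[0,0,0,0],[0,0,0,0],[0,0,0,0],[0,0,0,0],[0,0,0,0],[0,0,0,0],[0,0,0,0],[0,0,0,0]]], gripper=0)

```text
t: 18.17
tool_pos: [0.3953, 0.2303, 0.1548]
tool_rot: [-1.134, 1.256, 1.134]
contact_force: [0.2, -0.9, -0.5]
opening: 0.0857
```

move_arm(increments=[[[-0.01,0,0,0],[-0.03,0,0,0],[-0.06,0,0,0],[-0.1,0,0,0],[-0.1,0,0,0],[-0.06,0,0,0],[-0.04,0,0,0],[0,0,0,0],[0,0,0,0],[0,0,0,0],[0,0,0,0]]])

```text
t: 19.08
tool_pos: [0.3946, 0.23, 0.253]
tool_rot: [-1.133, 1.259, 1.135]
contact_force: [1.0, -0.8, -0.3]
opening: 0.0853
```

```bash
python3 place.py p3 .04 .13; python3 - <<'E'
from h import *
im=ctrl.get_image('side');T=cam2world(im)
for n in ['square_bottle','round_jar','tin','bowl']:
    for r in ctrl.trace('side',n)[:3]: 
        P=points(im,r['region'],T);print(n,round(r['score'],2),np.median(P,0).round(3))
E
```

```text
0.78 [269.7, 349.2] [0.401 0.255 0.123] 0.019
1035
b max face [27.86671977 29.08830639] a range [-25.2 -25.1  -2.2  24.   26.7]
b-face: median b 28.0 a ext [-24.4  26.6] slope db/da -0.002 db/dz 0.005
a-face: median a -25.1 da/db 0.01 da/dz -0.004 102
t 19.18 pos [0.3948 0.23   0.2534] jaw 84.2 q6 -1.1 x [-0. -0. -1.] open 0.0853 F [-0.2 -0.3 -0.2]
 turn -0.0004 shift before turn [ 0.3934 -0.0239  0.0026] after turn [ 0.3934 -0.0239  0.0026]
square_bottle 0.87 [0.64  0.22  0.108]
square_bottle 0.69 [0.702 0.093 0.119]
square_bottle 0.68 [0.767 0.24  0.092]
round_jar 0.87 [0.56  0.233 0.103]
tin 0.71 [0.479 0.241 0.101]
bowl 0.96 [0.47  0.377 0.022]
```

View pics/p3.png

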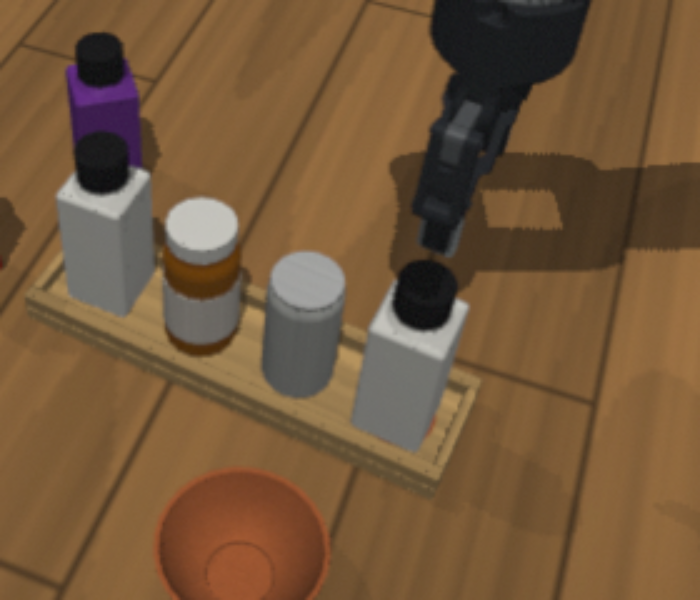

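The flask stands in the lane over the ring (crop (400,440)) with the gripper clear. The neighbours and the bowl are where they were to about 1 mm. I hand the job in.

```bash
python3 -c "
from h import *
print(ctrl.finish_job())"
```

```text
the job is handed in; nothing more can be done
None
```

The flask now stands upright and released in the lane on the ring mark, and I handed the job in at about 19 s of the 61 s allowed; no verdict is reported.

- **Standing it up:** I gripped the lying flask by its cap and raised it in an arc. Pad friction stopped it about 35° short of upright. A quick jerk toward the robot brought it to about 16°, and dragging it over its foot edge stood it up. I then released it on the bare bench.
- **Placing it:** I took it again by the cap, turned it square to the lane, carried it over and lowered it until its weight came off the wrist. Then I let go and rose about 10 cm clear.
- **Last checks:** From the side camera, the foot is centred within about 2 mm of the ring mark and the tilt is under 0.01 rad. The square bottle, round jar, tin and bowl are within about 1 mm of where they were, and wrist force was about zero. No check failed at the end.

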